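# Try out the folding lid stay of a parts case: lock it open, unlock it, shut the lid

### The job

A new folding stay has been fitted to the blue steel case; try it out. Raise the lid until the stay straightens and locks, and let go so that the stay alone holds the lid up for a moment; then fold the stay's knee (red knob) back so that the lid comes down fully shut. Do not disturb the bottle, the solder spool and the heat sink.

Things in the scene. Friction and masses are not known exactly. Their poses are not given: they have to be found in the camera images.
- case: Blue steel case that does not move: 160 mm deep (x), 180 mm wide (y), rim at 80 mm, top of the shut lid at 94 mm. Origin: centre of its underside, on the bench. Its +x points from the front (pull bar) to the back (hinge), +y to its left side, where the folding stay is, z up.
- lid (a joint): Lid angle in rad: 0 shut, grows as it opens. The straight stay stops it at 1.14; let go there, it settles back to 1.12, locked. Lid 0.6 kg, 160 x 180 x 12 mm, hinge damped: unlocked and let go, it sinks shut by itself in about 2 to 5 s. Lifting it at the bar takes about 3 to 5 N.
- knee (a joint): Knee angle of the stay, rad: 0 folded (lid shut), 2.65 links in line, 3.00 at its stop past straight (locked). A spring carries it to the stop once the lid is raised to within 0.01 rad of its highest; let go lower, the lid sinks again. To unlock, push the knee back through straight (the lid rises slightly): below about 1.9 it folds on and the lid sinks; above, it may lock again.
- lid_bar (a point): Middle of the pull bar: round steel, 10 mm thick, 110 mm long along the case's y, on two arms 40 mm in front of the lid's front edge (35 mm free gap), 200 mm from the hinge line; shut, 87 mm above the bench with nothing below it. Hook it from below with the fingertips or pinch it. It swings up and back about the hinge line.
- lid_hinge (a point): Middle of the hinge line, at the case's back rim, 80 mm above the bench; the line runs along the case's y.
- stay_pivot (a point): Pivot of the stay's lower link on the case's left side, at (-40, 96, 40) mm in the case's axes. Lower and upper link are 82 mm each between pivots, joined at the knee; the upper one pivots on the lid's left edge, 120 mm from the hinge line.
- knee_knob (a point): Middle of the red knob on the stay's knee: a cylinder 20 mm thick, 40 mm long, along the case's y, standing out to its left (this point is 131 mm from the case's middle plane). In the case's axes it stands at x = -20, z = 120 mm when locked; pushed back (+x) it swings back and down, 82 mm round the stay pivot, to x = 40, z = 60 mm when shut. A few newtons move it.
- ipa_bottle: White dropper bottle with blue cap, 42 mm thick, 125 mm high, standing beyond the red glue gun, to the right of the case; a bystander. Origin: centre of its underside.
- solder_spool: White solder spool, 54 mm across, 42 mm high, standing on a rim; a bystander. Origin: centre of its underside.
- heat_sink: Aluminium finned heat sink, 30 x 40 x 22 mm; a bystander. Origin: centre of its underside.

How it is judged:
By the outcome, as a careful person would: the job done as asked, in the order asked, and still so for the second after the job is handed in, with the robot touching nothing.
It also fails if it takes over 54 s, if anything falls off the work surface, if the arm or the gripper's body presses on something with over 40 N, if the wrist force passes 120 N, or if a joint passes its speed limit or range.

### The arm

A 7-joint arm with a two-finger parallel gripper is mounted at the origin on a cart in front of the work surface, level with it; the furniture and walls round the work are solid. World frame = base frame: x ahead of the robot, y to its left, z up, the work surface at z = 0. Lengths are in m, angles in rad, forces in N, time in s.
With the tool pointing down it reaches from about 0.4 to 0.85 m from the base axis. Payload 10.4 kg.
Tool frame: the origin (TCP) lies on the centre line of the jaws, within the pads' length; the fingertips stand 22 mm ahead of it and the grasp point (between the pads) lies 3 mm ahead of it; x points along the fingers, y is the direction in which the jaws open and shut, and the axes are right-handed (so a half turn about x gives the same grasp; the last joint's range is limited). The gripper opens to 87 mm and grips with 3 to 60 N. Pads are 19 mm wide; open, the fingers measure 117 mm over their backs; the gripper's body (75 mm by 190 mm) begins 51 mm behind the grasp point.
Start: joints at [-1.252, 0.332, -0.065, 1.46, 0.022, 1.35, -0.088], TCP at [0.209, 0.589, 0.245] pointing down, gripper open.
Joint ranges: [-2.6, 2.6], [-0.5, 2.12], [-1.47, 1.34], [0.16, 2.42], [-1.27, 4.41], [0.06, 2.06], [-2.6, 2.6]. Speed limits (rad/s): [2.22, 2.22, 2.79, 2.79, 3.14, 3.14, 3.14].

### API

Orientations are given as a unit quaternion [x, y, z, w].
In Python, from bench import * gives the robot as it stands.
- The arm moves only by the tool arm_command, never from a script. Its argument "targets" is one flat list of numbers, 7 for each row, row after row: the turn, a rotation vector about the tool's x, y, z in units of 45 degrees (1.0 is 45 degrees), then the shift along the tool's x, y, z in units of 25 mm (1.0 is 25 mm), then the opening, from 0 (shut) to 1 (fully open). In form: [wx, wy, wz, tx, ty, tz, fingers, wx, wy, wz, tx, ty, tz, fingers, ...]. A call has 1 to 12 rows; each row shifts and turns the pose as measured when the row begins, along the tool's axes as they then stand; what a row does not reach is not made up. A row lasts 1/12 s, in which the tool goes at most 41.7 mm and 7.16 degrees, less where a joint would pass 70% of its speed; a pose out of reach is approached as far as the arm can. A call with a number of a shift or a turn outside -1 to 1 is refused whole. A call with a gripper value outside its range is refused whole. The fingers move at their own pace and stop on an object; "newtons" is the grip in N (left out, the last holds). Time passes only in rows, so rows that do not move let the fingers close. It gives the time, the measured TCP pose, the force and the opening at its end, in the units of the state.
- read_state(): the state, without advancing time (a new reading comes with each control period).
- camera(name): name is "side" or "top" or "wrist"; returns the picture (420x560x3 uint8, red, green, blue); there is no depth.
- calibration(name): a dict with "camera_matrix" (3x3 intrinsics, pixels), "R" (3x3) and "t" (3): a world point X has camera coordinates R X + t; the wrist camera has in their place "tool_from_camera" (4x4, takes a point from camera to tool coordinates, whose origin is the TCP and whose axes are the tool frame's). Camera axes: x right, y down, z forward; pixel columns grow to the right and rows downward; lengths in m; the calibration is good to about 2 mm. A picture is of the moment at which its call begins: read the wrist's pose just before it. calibration takes no time and is no camera call.
- close_job(): hands the job in, once; it reports no verdict.
The state is a dict: "time": time; "joint_positions": joint angles; "joint_vel": joint speeds; "joint_torque": joint torques, N m; "ee_pos": TCP position; "eef_rot": TCP orientation; "ft_force": force on the tool from outside, world axes, zero at the start; "torque": the same for the moment, N m; "width": finger opening in m.
Only numpy, scipy, OpenCV 4.12 (cv2) and the standard library are available. Lean on these libraries where they do the work, as an engineer would, in place of code of your own. Each camera call takes 0.05 s, during which the arm holds its last target.

## Working session

There is one attempt and no reset: what is moved stays moved. The work goes in short steps, Python scripts to look and compute and a tool call to move; the robot and the scene stay as the last step left them, time stands still between calls to the robot, and variables do not carry over. Pictures are saved under pics/ and viewed, and the job is handed in when it is done.

Besides the shell and the picture viewer there is one more tool, called after ">>>" as name(argument=value, ...) on one line, values as JSON. arm_command: Moves the arm, as the interface text tells. Shifts and turns lie within -1 to 1; 1 stands for 25 mm of shift or 45 degrees of turn. Its arguments: {"type":"object","properties":{"targets":{"type":"array","items":{"type":"number","minimum":-1,"maximum":1}},"newtons":{"type":"number"}},"required":["targets"]}

```bash
ls; mkdir -p pics
python3 - <<'E'
from bench import *
import cv2
s=read_state(); print(s)
for n in ("side","top","wrist"):
    im=camera(n); cv2.imwrite(f"pics/a_{n}.png",im[:,:,::-1]); 
    c=calibration(n); print(n,c)
E
```

```text
pics
{'time': 0.0, 'joint_positions': array([-1.25162319,  0.33286645, -0.06468246,  1.46095411,  0.02157863,
        1.34990253, -0.08847587]), 'joint_vel': array([ 3.20635403e-05,  8.45053702e-04, -3.90678455e-04, -5.03460280e-05,
       -6.35470325e-04, -7.28836353e-05, -1.59753374e-03]), 'joint_torque': array([ 8.62954912e-04, -6.23271775e+01,  2.53388128e-02, -3.89893270e+01,
       -6.12460845e-02,  3.97165271e-02,  1.81438804e-04]), 'ee_pos': array([0.20936007, 0.58850559, 0.24375115]), 'eef_rot': array([ 0.11973625,  0.69687663, -0.1207425 ,  0.69674058]), 'ft_force': array([0.46991332, 0.52305771, 0.0190236 ]), 'torque': array([-0.01987331,  0.0604323 , -0.00261839]), 'width': 0.08739327103622711}
side {'camera_matrix': array([[418.43421232,   0.        , 278.03266804],
       [  0.        , 418.43421232, 208.66887795],
       [  0.        ,   0.        ,   1.        ]]), 'R': array([[-0.99631445, -0.0836327 , -0.01905478],
       [-0.01239176,  0.36015331, -0.93281083],
       [ 0.08487613, -0.92913678, -0.35986231]]), 't': array([0.63705036, 0.0950523 , 0.81263666])}
top {
[... 216 characters left out ...]
142562],
       [-0.97498457,  0.00400161, -0.22223653],
       [ 0.22222842, -0.00237428, -0.97499174]]), 't': array([-0.05431408,  0.65521564,  1.00166478])}
wrist {'camera_matrix': array([[294.82059716,   0.        , 278.63585114],
       [  0.        , 294.82059716, 209.67559814],
       [  0.        ,   0.        ,   1.        ]]), 'tool_from_camera': array([[ 7.22505689e-04, -2.40064118e-01,  9.70756765e-01,
        -1.39741360e-01],
       [ 9.99999159e-01,  1.21940332e-03, -4.42716563e-04,
        -6.55335299e-04],
       [-1.07746366e-03,  9.70756268e-01,  2.40064797e-01,
        -6.41490266e-02],
       [ 0.00000000e+00,  0.00000000e+00,  0.00000000e+00,
         1.00000000e+00]])}
```

View pics/a_side.png

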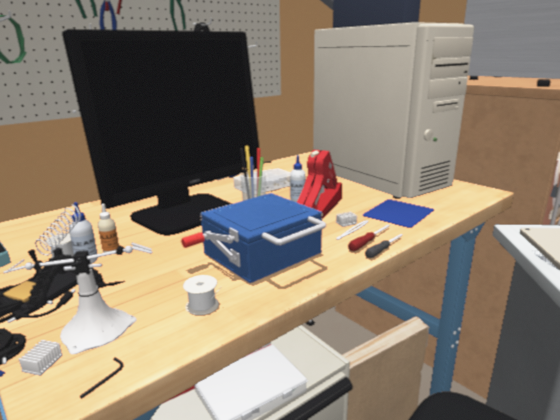

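View pics/a_top.png

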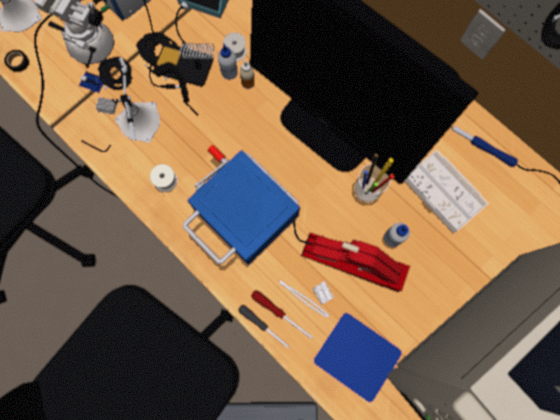

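View pics/a_wrist.png

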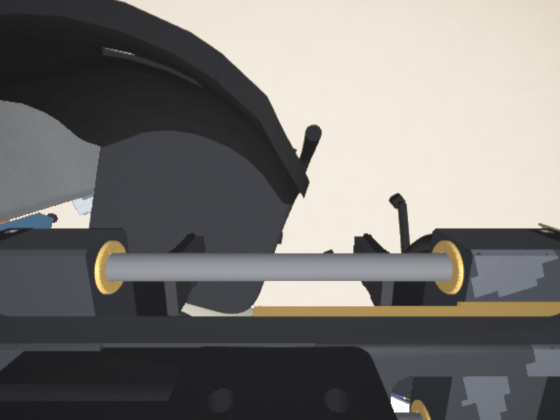

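The side view shows the blue case at about (262,235) with its white bar at (293,232) and the red knob at (195,240). The spool is at (200,295). The top view shows the lid around (243,207), the bar at (208,240), the knob at (216,154), the spool at (163,178) and a heat sink at (323,292). Next I'll measure the case pose.

```bash
cat > h.py <<'E'
import numpy as np, cv2
from bench import *
def ray(n,uv):
    c=calibration(n); K,R,t=c["camera_matrix"],c["R"],c["t"]
    d=R.T@np.linalg.inv(K)@np.array([uv[0],uv[1],1.]); o=-R.T@t; return o,d
def onz(n,uv,z):
    o,d=ray(n,uv); return o+d*(z-o[2])/d[2]
def proj(n,X):
    c=calibration(n); p=c["camera_matrix"]@(c["R"]@np.asarray(X)+c["t"]); return p[:2]/p[2]
def tri(u1,u2):
    o1,d1=ray("side",u1);o2,d2=ray("top",u2)
    A=np.stack([d1,-d2],1); k=np.linalg.lstsq(A,o2-o1,rcond=None)[0]
    a,b=o1+k[0]*d1,o2+k[1]*d2; return (a+b)/2,np.linalg.norm(a-b)
E
python3 - <<'E'
from h import *
im=cv2.imread("pics/a_top.png"); h=cv2.cvtColor(im,cv2.COLOR_BGR2HSV)
m=cv2.inRange(h,(105,150,60),(125,255,255)); 
cs,_=cv2.findContours(m,0,2)
for c in cs:
    if cv2.contourArea(c)>800:
        x,y,w,hh=cv2.boundingRect(c); b=cv2.boxPoints(cv2.minAreaRect(c)); print(x,y,w,hh,cv2.contourArea(c)); print(b, [onz("top",p,.094).round(4) for p in b])
r=cv2.inRange(h,(0,150,120),(8,255,255))|cv2.inRange(h,(172,150,120),(180,255,255))
cs,_=cv2.findContours(r,0,2)
for c in cs:
    if cv2.contourArea(c)>30: print("red",cv2.boundingRect(c),cv2.minAreaRect(c))
cv2.imwrite("pics/b.png",cv2.resize(im[110:310,120:360],None,fx=3,fy=3,interpolation=cv2.INTER_CUBIC))
s=cv2.imread("pics/a_side.png");cv2.imwrite("pics/c.png",cv2.resize(s[140:330,150:380],None,fx=3,fy=3,interpolation=cv2.INTER_CUBIC))
E
```

```text
315 314 85 87 3912.5
[[311.84436 360.8641 ]
 [345.27747 312.72043]
 [403.46594 353.12906]
 [370.03284 401.27274]] [array([ 0.3507, -0.1172,  0.094 ]), array([ 0.4424, -0.1854,  0.094 ]), array([ 0.3644, -0.2966,  0.094 ]), array([ 0.2758, -0.2274,  0.094 ])]
189 152 110 109 6105.5
[[186.50002 201.5    ]
 [239.5     148.5    ]
 [299.5     208.5    ]
 [246.50003 261.5    ]] [array([0.6715, 0.1386, 0.094 ]), array([0.7879, 0.0296, 0.094 ]), array([ 0.6556, -0.0971,  0.094 ]), array([0.5454, 0.0121, 0.094 ])]
red (252, 292, 33, 25) ((268.1429748535156, 303.8150329589844), (37.55006790161133, 6.0065717697143555), 37.69424057006836)
red (303, 233, 107, 58) ((356.5495910644531, 257.189208984375), (106.00871276855469, 33.76034164428711), 18.996654510498047)
red (208, 145, 17, 17) ((215.25003051757812, 152.75001525878906), (16.970561981201172, 7.77817440032959), 45.0)
```

View pics/b.png

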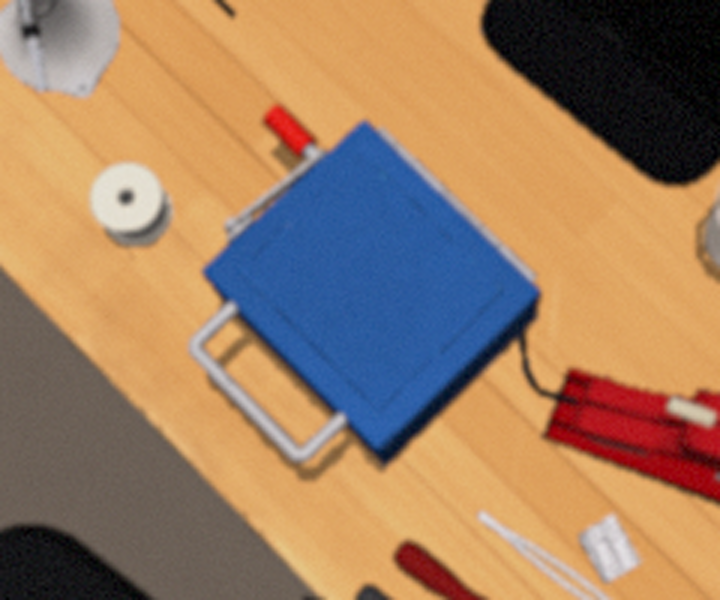

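View pics/c.png

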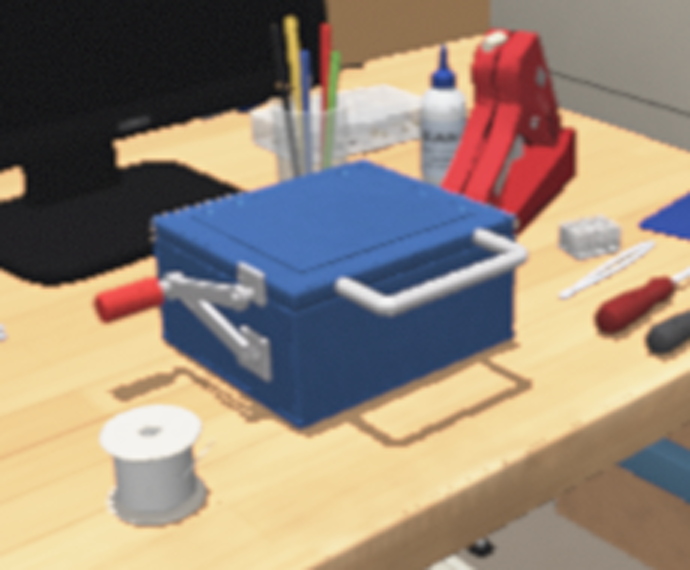

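Run:
```python
from h import *
f=lambda x,y:(120+(x+.5)/3-.5,110+(y+.5)/3-.5)
FL,BL,BR,FR=[onz("top",f(*p),.094)[:2] for p in [(205,270),(367,121),(540,290),(385,447)]]
print(FL,BL,BR,FR); d=np.linalg.norm
print(d(BL-FL),d(BR-FR),d(FL-FR),d(BL-BR))
c=(FL+BL+BR+FR)/4; ax=(BL+BR-FL-FR); ax/=d(ax); ay=(FL+BL-FR-BR);ay/=d(ay); print(c,np.degrees(np.arctan2(*ax[::-1])),np.degrees(np.arctan2(*ay[::-1]))-90)
e1=onz("top",f(197,347),.087);e2=onz("top",f(300,457),.087);m=(e1+e2)/2;print("bar",e1,e2,m,(m[:2]-c)@ax,(m[:2]-c)@ay)
k=onz("top",(215.3,152.8),.06);print("knob",k,(k[:2]-c)@ax,(k[:2]-c)@ay)
g=lambda x,y:(150+(x+.5)/3-.5,140+(y+.5)/3-.5)
print("knobtri",tri(g(130,300),(215.3,152.8)))
print("bar tri",tri(g(456,282),f(248,402)))
for p in [(155,215),(303,300),(515,218)]: print(onz("side",g(*p),.094))
print("spool",onz("top",f(127,198),.042),"sink",onz("top",f(610,548),.022))
print("bottle",onz("top",(400,232),.125)); print(onz("top",(107,104),.02))
```

```text
[0.67545787 0.13562126] [0.78444711 0.02416765] [ 0.66018881 -0.09750026] [0.55114563 0.00907907]
0.15588637783718456 0.15247809088501593 0.17738788211599643 0.17390573901503784
[0.66780985 0.01784193] -45.00006723952869 -45.041569801146416
bar [0.62221983 0.14047922 0.087     ] [0.54546287 0.067411   0.087     ] [0.58384135 0.10394511 0.087     ] -0.12025884288446906 0.001422193952279063
knob [0.79034907 0.08556007 0.06      ] 0.03876420177901859 0.13456035772500285
knobtri (array([0.7896037 , 0.08525324, 0.06250512]), np.float64(0.00026168938529366905))
bar tri (array([0.58548741, 0.10398182, 0.08687397]), np.float64(0.003821184457055422))
[0.78777897 0.02124969 0.094     ]
[0.67123326 0.14654323 0.094     ]
[0.55207949 0.01820298 0.094     ]
spool [0.7437174  0.20488515 0.042     ] sink [ 0.487357   -0.14814302  0.022     ]
bottle [ 0.59929367 -0.29602843  0.125     ]
[0.92572369 0.34710763 0.02      ]
```

Run:
```python
from h import *
from scipy.spatial.transform import Rotation as R
s=read_state(); M=R.from_quat(s["eef_rot"]).as_matrix(); print(s['time'],M.round(3))
C=np.array([.6685,.018]); ax=np.array([1,-1])/2**.5; ay=np.array([1,1])/2**.5
def tc(X): return ((X[:2]-C)@ax).round(3),((X[:2]-C)@ay).round(3),X[2].round(3)
for n,a,b in [("R?1",(260,150),(405,180)),("R?2",(252,32),(475,92)),("R?3",(252,32),(405,180)),("R4",(262,155),(475,92)),("L",(80,40),(250,5)),("L2",(80,40),(250,75)),("L3",(108,200),(250,75))]:
    X,e=tri(a,b); print(n,X.round(3),e.round(3),tc(X))
for n in ("side","top"):
    c=calibration(n); print(n,-c["R"].T@c["t"])
```

```text
0.15 [[-0.     0.335  0.942]
 [-0.001  0.942 -0.335]
 [-1.    -0.001  0.   ]]
R?1 [ 0.707 -0.309  0.139] 0.007 (np.float64(0.258), np.float64(-0.204), np.float64(0.139))
R?2 [ 0.737 -0.343  0.435] 0.026 (np.float64(0.303), np.float64(-0.207), np.float64(0.435))
R?3 [ 0.667 -0.234  0.415] 0.086 (np.float64(0.177), np.float64(-0.179), np.float64(0.415))
R4 [ 0.803 -0.457  0.128] 0.175 (np.float64(0.431), np.float64(-0.24), np.float64(0.128))
L [0.956 0.004 0.396] 0.059 (np.float64(0.213), np.float64(0.194), np.float64(0.396))
L2 [0.891 0.028 0.376] 0.158 (np.float64(0.15), np.float64(0.164), np.float64(0.376))
L3 [0.967 0.012 0.107] 0.027 (np.float64(0.215), np.float64(0.207), np.float64(0.107))
side [0.56690689 0.77409546 0.39324197]
top [ 0.41598619 -0.05455718  1.12230517]
```

>>> arm_command(targets=[0,0,0,0,-0.3,0.5,1,0,0,0,0,-0.63,0.98,1,0,0,0,0,-0.63,0.98,1,0,0,0,0,-0.63,0.98,1,0,0,0,0,-0.63,0.98,1,0,0,0,0,-0.63,0.98,1,0,0,0,0,-0.63,0.98,1,0,0,0,0,-0.63,0.98,1,0,0,0,0,-0.63,0.98,1,0,0,0,0,-0.63,0.98,1,0,0,0,0,-0.63,0.98,1,0,0,0,0,-0.63,0.98,1])

```text
time: 1.15
ee_pos: [0.4217, 0.3058, 0.2406]
eef_rot: [0.117, 0.699, -0.12, 0.696]
ft_force: [0.3, 0.6, -0.0]
width: 0.0871
```

>>> arm_command(targets=[0,0,0,0,-0.6,0.98,1,0,0,0,0,-0.6,0.98,1,0,0,0,0,-0.6,0.98,1,0,0,0,0,-0.6,0.98,1,0,0,0,0,-0.6,0.98,1,0,0,0,0,-0.6,0.98,1,0,0,0,0,-0.6,0.98,1,0,0,0,0,-0.6,0.98,1,0,0,0,0,-0.4,0.6,1,0.15,0,0,0,0,0,1,0.15,0,0,0,0,0,1,0.15,0,0,0,0,0,1])

```text
time: 2.15
ee_pos: [0.5847, 0.0776, 0.2396]
eef_rot: [0.245, 0.663, -0.251, 0.661]
ft_force: [-0.2, 0.4, -0.4]
width: 0.0871
```

>>> arm_command(targets=[0.15,0,0,0,0,0,0.5,0.15,0,0,0,0,0,0.5,0.15,0,0,0,0,0,0.5,0.15,0,0,0,0,0,0.5,0.15,0,0,0,0,0,0.5,0.15,0,0,0,0,0,0.5,0.15,0,0,0,0,0,0.5,0.15,0,0,0,0,0,0.5,0.15,0,0,0,0,0,0.5,0.15,0,0,0,0,0,0.5,0.15,0,0,0,0,0,0.5,0.15,0,0,0,0,0,0.5])

```text
time: 3.15
ee_pos: [0.5796, 0.0622, 0.2376]
eef_rot: [-0.628, -0.316, 0.637, -0.316]
ft_force: [0.5, -0.7, 0.0]
width: 0.0438
```

```bash
cat >> h.py <<'E'
from scipy.spatial.transform import Rotation as Ro
C=np.array([.6685,.018]); AX=np.array([1,-1])/2**.5; AY=np.array([1,1])/2**.5
def W(x,y,z): return np.r_[C+AX*x+AY*y,z]
def tcase(X): return np.r_[(X[:2]-C)@AX,(X[:2]-C)@AY,X[2]].round(4)
# target: tool x down, y along case +x
M0=np.array([[0,AX[0],-AY[0]],[0,AX[1],-AY[1]],[-1,0,0]])
def go(x,y,z,M=M0):
    s=read_state(); Rn=Ro.from_quat(s["eef_rot"])
    print("t",s["time"],"at case",tcase(s["ee_pos"]),"turn units",((Rn.inv()*Ro.from_matrix(M)).as_rotvec()/(np.pi/4)).round(3),"shift units now",(Rn.as_matrix().T@(W(x,y,z)-s["ee_pos"])/.025).round(2),"after turn",(M.T@(W(x,y,z)-s["ee_pos"])/.025).round(2),"F",s["ft_force"].round(1),"w",round(s["width"],4), "j",s["joint_positions"].round(2))
E
python3 - <<'E'
from h import *
go(-.120,0,.24)
im=camera("wrist"); cv2.imwrite("pics/w1.png",im[:,:,::-1])
im=camera("top"); cv2.imwrite("pics/t1.png",im[:,:,::-1])
E
```

```text
t 3.15 at case [-0.0941 -0.0316  0.2376] turn units [0.18  0.015 0.007] shift units now [-0.11 -0.85 -1.4 ] after turn [-0.1  -1.04 -1.26] F [ 0.5 -0.7  0. ] w 0.0438 j [-0.7   0.28  0.62  1.61 -0.16  1.32 -0.7 ]
```

View pics/w1.png

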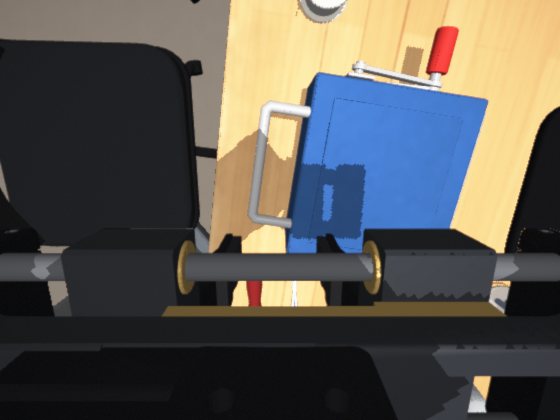

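View pics/t1.png

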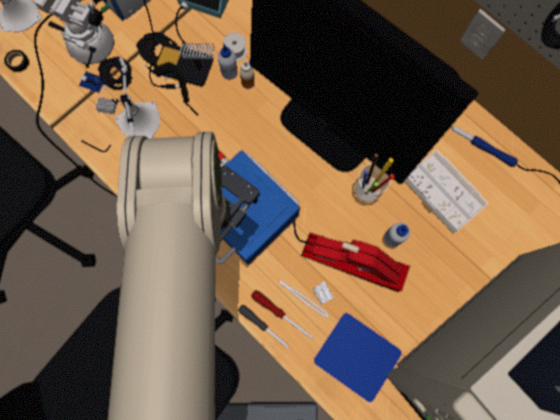

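The wrist view shows the bar from (267,108) to (253,215), left of the lid, and the red knob at (443,50). I'll refine the bar and knob positions from it.

```bash
cat >> h.py <<'E'
def wray(s,uv):
    c=calibration("wrist"); T=c["tool_from_camera"]; d=np.linalg.inv(c["camera_matrix"])@np.array([uv[0],uv[1],1.])
    Rn=Ro.from_quat(s["eef_rot"]).as_matrix(); return Rn@T[:3,3]+s["ee_pos"], Rn@T[:3,:3]@d
def wz(s,uv,z):
    o,d=wray(s,uv); return o+d*(z-o[2])/d[2]
E
python3 - <<'E'
from h import *
s=read_state()
for n,p,z in [("barL",(267,106),.087),("barR",(252,216),.087),("lidFL",(316,76),.094),("lidBL",(486,98),.094),("knob",(443,50),.06)]:
    X=wz(s,p,z); print(n,X.round(4),tcase(X))
E
```

```text
barL [0.6254 0.1412 0.087 ] [-0.1176  0.0567  0.087 ]
barR [0.5488 0.0657 0.087 ] [-0.1184 -0.051   0.087 ]
lidFL [0.6753 0.1347 0.094 ] [-0.0777  0.0873  0.094 ]
lidBL [0.7871 0.0286 0.094 ] [0.0764 0.0914 0.094 ]
knob [0.7937 0.0828 0.06  ] [0.0427 0.1344 0.06  ]
```

```bash
sed -i 's/^C=np.array(\[.6685,.018\])/C=np.array([.6685,.018])+np.array([1,-1])*.0011+np.array([1,1])*.0012/' h.py
python3 - <<'E'
from h import *
print(C); go(-.120,0,.14)
E
```

```text
[0.6708 0.0181]
t 3.25 at case [-0.0956 -0.0333  0.2376] turn units [0.185 0.015 0.007] shift units now [ 3.89 -0.75 -1.5 ] after turn [ 3.9  -0.98 -1.33] F [-0.4  0.1 -0.1] w 0.0435 j [-0.7   0.28  0.62  1.61 -0.16  1.32 -0.69]
```

>>> arm_command(targets=[0.1,0,0,0,0,0,0.32,0.08,0.01,0,0,-0.5,-0.6,0.32,0,0,0,0,-0.5,-0.6,0.32,0,0,0,0,0,0,0.32])

```text
time: 3.58
ee_pos: [0.5808, 0.0987, 0.2373]
eef_rot: [-0.65, -0.276, 0.654, -0.273]
ft_force: [0.1, 1.2, -0.5]
width: 0.0295
```

Run:
```python
from h import *
go(-.120,0,.14)
```

```text
t 3.5833 at case [-0.1207 -0.0066  0.2373] turn units [0.016 0.005 0.008] shift units now [ 3.89  0.05 -0.28] after turn [ 3.89  0.03 -0.27] F [ 0.1  1.2 -0.5] w 0.0295 j [-0.75  0.29  0.62  1.59 -0.18  1.32 -0.88]
```

>>> arm_command(targets=[0.02,0.005,0.005,0.8,0,-0.1,0.32,0,0,0,0.8,0,-0.1,0.32,0,0,0,0.8,0,-0.1,0.32,0,0,0,0.8,0,0,0.32,0,0,0,0.7,0,0,0.32,0,0,0,0,0,0,0.32,0,0,0,0,0,0,0.32])

```text
time: 4.17
ee_pos: [0.5858, 0.0999, 0.1373]
eef_rot: [0.65, 0.28, -0.649, 0.278]
ft_force: [-0.4, -0.2, 1.2]
width: 0.0279
```

Run:
```python
from h import *
go(-.120,0,.093); s=read_state()
cv2.imwrite("pics/w2.png",camera("wrist")[:,:,::-1]);cv2.imwrite("pics/s2.png",camera("side")[:,:,::-1])
```

```text
t 4.1667 at case [-0.118  -0.0023  0.1373] turn units [ 0.034 -0.003  0.002] shift units now [ 1.77 -0.08 -0.09] after turn [ 1.77 -0.08 -0.09] F [-0.4 -0.2  1.2] w 0.0279 j [-0.72  0.38  0.59  1.7  -0.24  1.12 -0.82]
```

View pics/w2.png

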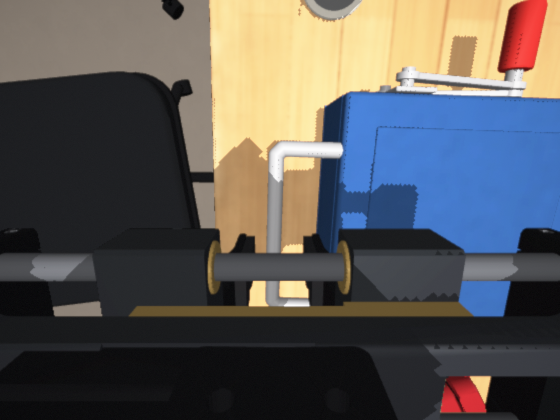

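View pics/s2.png

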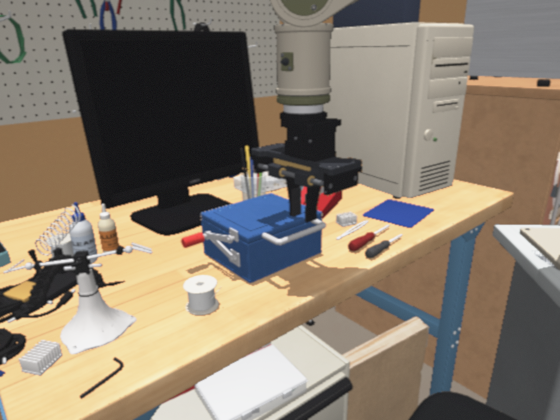

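The bar at column 276 sits between the fingers, which are centred on about 279, so the jaws are centred over it. I'll descend and pinch.

>>> arm_command(targets=[0.03,0,0,0.6,-0.04,0,0.32,0,0,0,0.6,0,0,0.32,0,0,0,0.55,0,0,0.32,0,0,0,0,0,0,0.32,0,0,0,0,0,0,0.32], newtons=20)

```text
time: 4.68
ee_pos: [0.5897, 0.1011, 0.1006]
eef_rot: [0.657, 0.273, -0.648, 0.272]
ft_force: [0.3, -0.4, 0.6]
width: 0.0279
```

>>> arm_command(targets=[0,0,0,0,0,0,0.05,0,0,0,0,0,0,0.05,0,0,0,0,0,0,0.05,0,0,0,0,0,0,0.05,0,0,0,0,0,0,0.05], newtons=20)

```text
time: 5.1
ee_pos: [0.5865, 0.1054, 0.1034]
eef_rot: [0.655, 0.277, -0.648, 0.27]
ft_force: [4.1, -5.3, -3.3]
width: 0.009
```

Run:
```python
from h import *
go(-.120,0,.093)
# bar path vs lid angle
for th in np.linspace(0,1.14,13):
    a=th+np.arctan2(7,200); print(round(th,3),(80-200*np.cos(a)).round(1),(80+200*np.sin(a)).round(1))
# knob vs lid
```

```text
t 5.1 at case [-0.1213  0.0021  0.1034] turn units [ 0.013 -0.016  0.007] shift units now [0.42 0.05 0.09] after turn [0.42 0.05 0.08] F [ 4.1 -5.3 -3.3] w 0.009 j [-0.71  0.42  0.58  1.73 -0.27  1.06 -0.82]
0.0 -119.9 87.0
0.095 -118.3 105.9
0.19 -115.0 124.6
0.285 -109.8 142.9
0.38 -103.0 160.6
0.475 -94.6 177.6
0.57 -84.5 193.8
0.665 -73.0 208.8
0.76 -60.1 222.8
0.855 -45.9 235.4
0.95 -30.6 246.7
1.045 -14.3 256.4
1.14 2.9 264.5
```

Width 9 mm shows the pinch worked, but the bar sits near the fingertips. I'll regrip about 10 mm lower.

>>> arm_command(targets=[0,0,0,0,0,0,0.32,0,0,0,0,0,0,0.32,0,0,0,0.3,0,0,0.32,0,0,0,0.25,0,-0.05,0.32,0,0,0,0,0,0,0.32])

```text
time: 5.52
ee_pos: [0.5897, 0.1065, 0.0914]
eef_rot: [0.657, 0.277, -0.646, 0.271]
ft_force: [-0.1, -0.9, -0.1]
width: 0.0266
```

Run:
```python
from h import *
go(-.1195,0,.093)
```

```text
t 5.5167 at case [-0.1198  0.0051  0.0914] turn units [ 0.013 -0.023  0.004] shift units now [-0.07  0.01  0.2 ] after turn [-0.07  0.01  0.21] F [-0.1 -0.9 -0.1] w 0.0266 j [-0.7   0.44  0.57  1.74 -0.29  1.03 -0.81]
```

>>> arm_command(targets=[0,0,0,0,0,-0.1,0.05,0,0,0,0,0,0,0.05,0,0,0,0,0,0,0.05,0,0,0,0,0,0,0.05,0,0,0,-0.38,0.03,0,0.05,0,0,0,-0.38,0.03,0,0.05,0,0,0,-0.38,0.06,0,0.05,0,0,0,-0.38,0.06,0,0.05,0,0,0,-0.37,0.1,0,0.05,0,0,0,-0.37,0.1,0,0.05,0,0,0,-0.36,0.13,0,0.05,0,0,0,-0.36,0.13,0,0.05], newtons=30)

```text
time: 6.52
ee_pos: [0.6035, 0.096, 0.1703]
eef_rot: [0.658, 0.277, -0.646, 0.271]
ft_force: [10.5, -1.4, -11.2]
width: 0.0093
```

```bash
cat >> h.py <<'E'
def bar():
    s=read_state(); p=tcase(s["ee_pos"]+Ro.from_quat(s["eef_rot"]).as_matrix()@[.005,0,0]); v=p-np.array([.08,0,.08]); 
    print("bar est",p,"radius",np.hypot(v[0],v[2]).round(4),"lid",(np.arctan2(v[2],-v[0])-.035).round(3))
E
python3 - <<'E'
from h import *
go(-.1195,0,.093);bar()
E
```

```text
t 6.5167 at case [-0.1026  0.0075  0.1703] turn units [ 0.013 -0.023  0.002] shift units now [ 3.09 -0.67  0.35] after turn [ 3.09 -0.68  0.3 ] F [ 10.5  -1.4 -11.2] w 0.0093 j [-0.7   0.38  0.6   1.64 -0.24  1.18 -0.82]
bar est [-0.1026  0.0076  0.1653] radius 0.2015 lid 0.402
```

>>> arm_command(targets=[0,0,0,-0.34,0.17,0,0.05,0,0,0,-0.34,0.17,0,0.05,0,0,0,-0.33,0.2,0,0.05,0,0,0,-0.33,0.2,0,0.05,0,0,0,-0.3,0.23,0,0.05,0,0,0,-0.3,0.23,0,0.05,0,0,0,-0.28,0.26,0,0.05,0,0,0,-0.28,0.26,0,0.05,0,0,0,-0.25,0.28,0,0.05,0,0,0,-0.25,0.28,0,0.05])

```text
time: 7.35
ee_pos: [0.6495, 0.0493, 0.2515]
eef_rot: [0.661, 0.273, -0.644, 0.273]
ft_force: [12.8, -0.2, -19.5]
width: 0.0091
```

Run:
```python
from h import *
go(.003,0,.2705);bar()
```

```text
t 7.35 at case [-0.0371  0.007   0.2515] turn units [ 0.009 -0.028 -0.012] shift units now [-0.75  1.61  0.27] after turn [-0.76  1.6   0.28] F [ 12.8  -0.2 -19.5] w 0.0091 j [-0.61  0.42  0.64  1.43 -0.26  1.36 -0.74]
bar est [-0.0371  0.0071  0.2465] radius 0.2036 lid 0.923
```

>>> arm_command(targets=[0,0,0,-0.12,0.24,0,0.05,0,0,0,-0.12,0.24,0,0.05,0,0,0,-0.1,0.24,0,0.05,0,0,0,-0.1,0.24,0,0.05,0,0,0,-0.08,0.22,0,0.05,0,0,0,-0.08,0.2,0,0.05])

```text
time: 7.85
ee_pos: [0.6736, 0.0252, 0.2715]
eef_rot: [0.66, 0.276, -0.644, 0.271]
ft_force: [-2.7, 3.0, -0.0]
width: 0.0088
```

Run:
```python
from h import *
go(.003,0,.2705);bar()
cv2.imwrite("pics/s3.png",camera("side")[:,:,::-1])
```

```text
t 7.85 at case [-0.003   0.0069  0.2715] turn units [ 0.012 -0.029 -0.003] shift units now [0.03 0.24 0.28] after turn [0.04 0.24 0.28] F [-2.7  3.  -0. ] w 0.0088 j [-0.54  0.47  0.64  1.32 -0.29  1.42 -0.69]
bar est [-0.003   0.0071  0.2665] radius 0.2041 lid 1.117
```

View pics/s3.png

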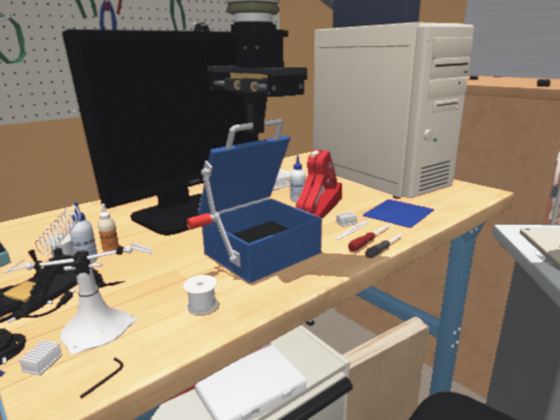

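>>> arm_command(targets=[0,0,0,-0.08,0.2,0,0.05,0,0,0,-0.08,0.2,0,0.05,0,0,0,-0.08,0.2,0,0.05])

```text
time: 8.15
ee_pos: [0.6785, 0.0205, 0.2745]
eef_rot: [0.654, 0.283, -0.648, 0.267]
ft_force: [-23.4, 12.5, -0.5]
width: 0.0091
```

```bash
cat >> h.py <<'E'
def knob(n):
    im=camera(n); h=cv2.cvtColor(im,cv2.COLOR_RGB2HSV)
    r=cv2.inRange(h,(0,150,90),(8,255,255))|cv2.inRange(h,(172,150,90),(180,255,255))
    cs,_=cv2.findContours(r,0,2); o=[]
    for c in cs:
        if cv2.contourArea(c)>30: (o.append(tuple(np.round(cv2.minAreaRect(c)[0],1))))
    print(n,o); return im
def knobp(lid):
    U=np.array([80-120*np.cos(lid+.0416),80+120*np.sin(lid+.0416)]) # upper pivot (assumes ~5 mm offset)
    L=np.array([-40,40.]); d=U-L; D=np.hypot(*d); hh=np.sqrt(max(0,82**2-D*D/4)); n=np.array([d[1],-d[0]])/D
    return (L+U)/2-hh*n,(L+U)/2+hh*n
E
python3 - <<'E'
from h import *
go(.003,0,.2705);bar()
print(proj("side",W(-.02,.131,.12)),proj("side",W(-.006,.131,.115)),proj("side",W(0,.131,.112)))
im=knob("side"); cv2.imwrite("pics/s4.png",im[:,:,::-1])
E
```

```text
t 8.15 at case [0.0037 0.0071 0.2745] turn units [ 0.019 -0.02   0.023] shift units now [ 0.16 -0.03  0.29] after turn [ 0.16 -0.03  0.28] F [-23.4  12.5  -0.5] w 0.0091 j [-0.51  0.49  0.63  1.28 -0.31  1.46 -0.67]
bar est [0.0036 0.0072 0.2695] radius 0.2043 lid 1.153
[206.71641013 219.64199857] [202.7423915  220.02412299] [201.12011912 220.63493142]
side [(np.float64(361.3), np.float64(241.1)), (np.float64(201.4), np.float64(218.8)), (np.float64(322.6), np.float64(183.4))]
```

>>> arm_command(targets=[0,0,0,-0.02,0.08,0,0.05,0,0,0,-0.02,0.08,0,0.05,0,0,0,-0.02,0.08,0,0.05,0,0,0,-0.02,0.06,0,0.05])

```text
time: 8.53
ee_pos: [0.6779, 0.021, 0.2742]
eef_rot: [-0.648, -0.291, 0.653, -0.264]
ft_force: [-8.1, 5.5, -0.3]
width: 0.0093
```

Run:
```python
from h import *
go(.003,0,.2705);bar()
print("shut pred",proj("side",W(.04,.131,.06)))
im=knob("side"); cv2.imwrite("pics/s5.png",cv2.resize(im[100:290,150:350],None,fx=3,fy=3,interpolation=cv2.INTER_CUBIC)[:,:,::-1])
im=knob("top")
im=knob("wrist"); cv2.imwrite("pics/w5.png",im[:,:,::-1])
s=read_state()
im=cv2.imread("pics/a_side.png")[:,:,::-1]; h=cv2.cvtColor(im,cv2.COLOR_RGB2HSV)
r=cv2.inRange(h,(0,150,90),(8,255,255))|cv2.inRange(h,(172,150,90),(180,255,255))
for c in cv2.findContours(r,0,2)[0]:
    if cv2.contourArea(c)>30: print("start",cv2.minAreaRect(c)[0])
```

```text
t 8.5333 at case [0.003  0.0071 0.2742] turn units [ 0.027 -0.011  0.048] shift units now [0.14 0.   0.29] after turn [0.15 0.   0.28] F [-8.1  5.5 -0.3] w 0.0093 j [-0.49  0.51  0.63  1.26 -0.32  1.49 -0.66]
bar est [0.0028 0.0071 0.2692] radius 0.2043 lid 1.148
shut pred [192.49473714 240.23531851]
side [(np.float64(361.3), np.float64(241.1)), (np.float64(201.7), np.float64(218.8)), (np.float64(322.6), np.float64(183.4))]
top [(np.float64(267.5), np.float64(304.2)), (np.float64(356.5), np.float64(257.4)), (np.float64(387.0), np.float64(180.5))]
wrist [(np.float64(278.0), np.float64(71.5))]
start (361.5000305175781, 241.00003051757812)
start (192.45001220703125, 239.34999084472656)
start (322.9068908691406, 182.50425720214844)
start (258.0, 159.5)
```

View pics/s5.png

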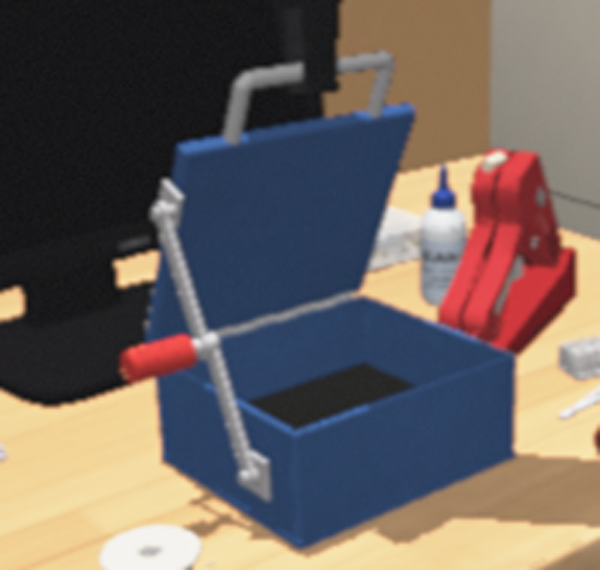

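View pics/w5.png

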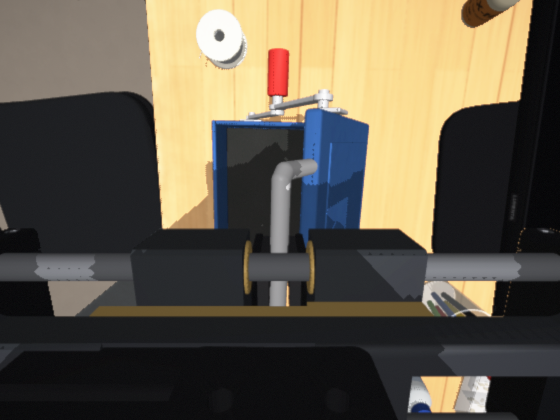

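Run:
```python
from h import *
s=read_state()
o1,d1=wray(s,(278,71.5)); o2,d2=ray("side",(201.7,218.8))
k=np.linalg.lstsq(np.stack([d1,-d2],1),o2-o1,rcond=None)[0]; a,b=o1+k[0]*d1,o2+k[1]*d2
print(tcase(a),tcase(b))
```

```text
[-0.0049  0.1321  0.1173] [-0.0048  0.1322  0.1173]
```

The knob triangulates to x = -5 mm, z = 117 mm, so the links are in line while I hold the lid at its top. I'll ease off slightly so the spring can take the knee over centre.

>>> arm_command(targets=[0,0,0,0.02,-0.06,0,0.05,0,0,0,0.02,-0.06,0,0.05,0,0,0,0,0,0,0.05])

```text
time: 8.93
ee_pos: [0.6761, 0.0227, 0.2731]
eef_rot: [-0.648, -0.29, 0.653, -0.264]
ft_force: [-1.6, 1.6, 2.2]
width: 0.0089
```

```bash
cat >> h.py <<'E'
def kn3():
    s=read_state(); h=lambda n:None
    out=[]
    for n in ("wrist","side"):
        im=camera(n); hv=cv2.cvtColor(im,cv2.COLOR_RGB2HSV)
        r=cv2.inRange(hv,(0,150,90),(8,255,255))|cv2.inRange(hv,(172,150,90),(180,255,255))
        cc=[cv2.minAreaRect(c)[0] for c in cv2.findContours(r,0,2)[0] if cv2.contourArea(c)>60]
        out.append(cc)
    print(out)
    best=None
    for u in out[0]:
        for v in out[1]:
            o1,d1=wray(s,u); o2,d2=ray("side",v)
            k=np.linalg.lstsq(np.stack([d1,-d2],1),o2-o1,rcond=None)[0]; a,b=o1+k[0]*d1,o2+k[1]*d2
            e=np.linalg.norm(a-b)
            if best is None or e<best[0]: best=(e,tcase((a+b)/2))
    print("knob",best)
E
python3 - <<'E'
from h import *
go(.003,0,.2705);bar();kn3()
E
```

```text
t 8.9333 at case [0.0005 0.007  0.2731] turn units [ 0.026 -0.011  0.046] shift units now [0.1  0.1  0.28] after turn [0.1  0.1  0.28] F [-1.6  1.6  2.2] w 0.0089 j [-0.5   0.5   0.63  1.27 -0.32  1.48 -0.66]
bar est [0.0003 0.0071 0.2681] radius 0.2043 lid 1.135
[[(272.0, 71.0)], [(361.2000427246094, 240.9000244140625), (203.73532104492188, 218.44119262695312), (322.6470642089844, 183.41177368164062)]]
knob (np.float64(0.0006648311544557951), array([-0.0123,  0.1319,  0.1201]))
```

The knob has moved past straight, to x = -12 mm, as the lid eases. I'll ease it back a little more.

>>> arm_command(targets=[0,0,0,0.03,-0.06,0,0.05,0,0,0,0.02,-0.05,0,0.05,0,0,0,0,0,0,0.05,0,0,0,0,0,0,0.05])

```text
time: 9.37
ee_pos: [0.6749, 0.024, 0.2724]
eef_rot: [-0.649, -0.289, 0.652, -0.265]
ft_force: [0.9, 2.2, 0.4]
width: 0.0083
```

Run:
```python
from h import *
go(.003,0,.2705);bar();kn3()
```

```text
t 9.3667 at case [-0.0013  0.007   0.2724] turn units [ 0.025 -0.012  0.043] shift units now [0.07 0.17 0.28] after turn [0.08 0.17 0.28] F [0.9 2.2 0.4] w 0.0083 j [-0.51  0.5   0.63  1.28 -0.32  1.47 -0.66]
bar est [-0.0014  0.0071  0.2674] radius 0.2043 lid 1.126
[[(269.0, 70.5)], [(361.2000427246094, 240.9000244140625), (204.8823699951172, 218.52943420410156), (322.6470642089844, 183.41177368164062)]]
knob (np.float64(0.0004206624742851662), array([-0.0163,  0.132 ,  0.1212]))
```

>>> arm_command(targets=[0,0,0,0,0,0,0.35,0,0,0,0,0,0,0.35,0,0,0,0,0,0,0.35,0,0,0,0,0,0,0.35,0,0,0,0,0,0,0.35])

```text
time: 9.88
ee_pos: [0.6746, 0.0221, 0.272]
eef_rot: [-0.649, -0.288, 0.653, -0.265]
ft_force: [0.1, 0.7, 1.3]
width: 0.0285
```

Run:
```python
from h import *
go(.003,0,.2705);bar();kn3()
cv2.imwrite("pics/s6.png",cv2.resize(camera("side")[40:290,150:350],None,fx=2.3,fy=2.3,interpolation=cv2.INTER_CUBIC)[:,:,::-1])
cv2.imwrite("pics/w6.png",camera("wrist")[:,:,::-1])
```

```text
t 9.8833 at case [-2.00e-04  5.50e-03  2.72e-01] turn units [ 0.023 -0.009  0.042] shift units now [0.06 0.13 0.22] after turn [0.06 0.13 0.22] F [0.1 0.7 1.3] w 0.0285 j [-0.5   0.5   0.63  1.28 -0.31  1.47 -0.66]
bar est [-0.0004  0.0055  0.2671] radius 0.2036 lid 1.13
[[(265.0, 68.0)], [(361.2000427246094, 240.9000244140625), (205.64706420898438, 218.58827209472656), (322.6470642089844, 183.41177368164062)]]
knob (np.float64(0.0002893490461577596), array([-0.0186,  0.1319,  0.1218]))
```

View pics/s6.png

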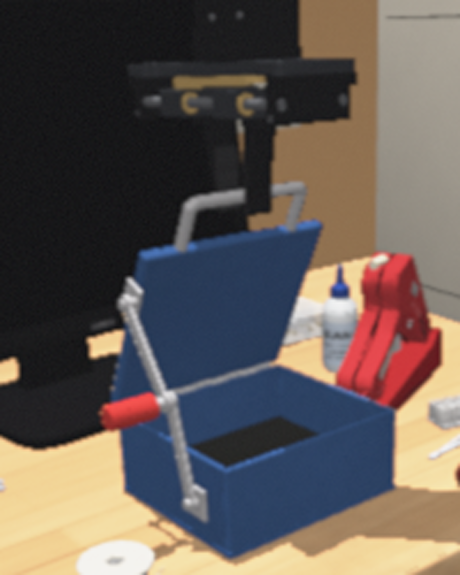

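View pics/w6.png

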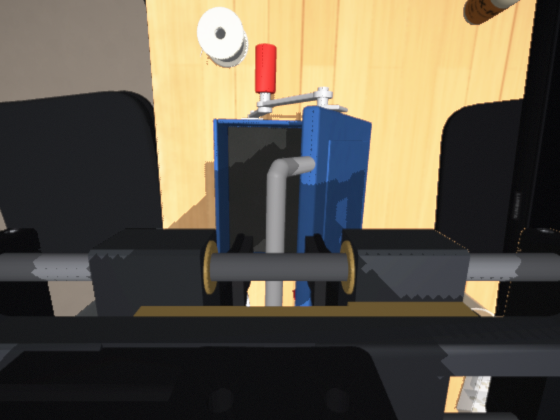

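The stay is locked: knob at x = -19, z = 122 mm, links bent past straight, and the open fingers (columns 240 and 315) clear the bar at column 276. I'll rise clear and check that the stay holds alone.

>>> arm_command(targets=[0,0,0,-0.4,0,0,0.35,0,0,0,-0.6,0,0,0.35,0,0,0,-0.8,0,0,0.35,0,0,0,-0.8,0,0,0.35,0,0,0,-0.7,0,0,0.35,0,0,0,0,0,0,0,0,0,0,0,-0.5,0,0,0,0,0,0,-0.5,0,0,0,0,0,0,-0.8,0,0], newtons=40)

```text
time: 10.83
ee_pos: [0.6438, 0.0477, 0.3633]
eef_rot: [-0.649, -0.285, 0.654, -0.264]
ft_force: [-0.5, 0.4, 0.0]
width: 0.011
```

Run:
```python
from h import *
go(-.065,.135,.3);kn3()
cv2.imwrite("pics/s7.png",cv2.resize(camera("side")[40:290,150:350],None,fx=2.3,fy=2.3,interpolation=cv2.INTER_CUBIC)[:,:,::-1])
```

```text
t 10.8333 at case [-0.04    0.0018  0.3633] turn units [ 0.016 -0.007  0.038] shift units now [ 2.59 -0.86 -5.33] after turn [ 2.53 -1.   -5.33] F [-0.5  0.4  0. ] w 0.011 j [-0.57  0.41  0.65  1.2  -0.27  1.62 -0.74]
[[(459.50006103515625, 301.0000305175781), (302.3650817871094, 82.10282897949219)], [(361.300048828125, 241.1000213623047), (205.64706420898438, 218.58827209472656), (322.6470642089844, 183.41177368164062)]]
knob (np.float64(0.0003895356939091573), array([-0.019 ,  0.1321,  0.1219]))
```

View pics/s7.png

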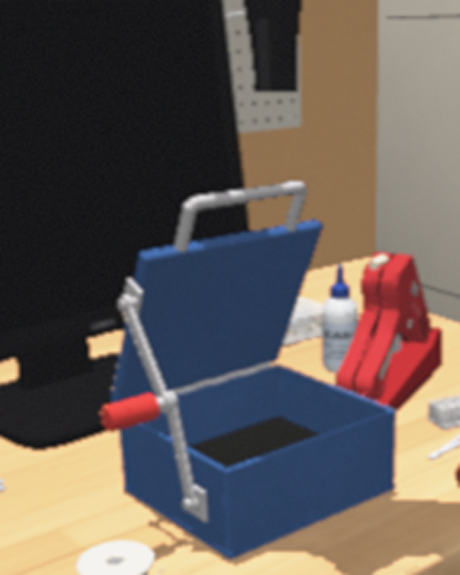

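The lid stands on the stay alone with the gripper clear. Next I'll move to the front side of the knob with the fingers shut, leaning slightly outward.

>>> arm_command(targets=[0,0,0,0,-0.15,-0.5,0,0,0,0.03,0,-0.2,-0.8,0,0,0,0,0,-0.2,-0.9,0,0,0,0,0,-0.2,-0.9,0,0,0,0,0,-0.2,-0.9,0,0,0,0,0,-0.2,-0.9,0,0,0,0,0,-0.2,-0.7,0,0,-0.13,0,0,0,0,0,0,-0.13,0,0,0,0,0,0,-0.13,0,0,0,0,0,0,0,0,0,0,0,0])

```text
time: 11.9
ee_pos: [0.7201, 0.1766, 0.348]
eef_rot: [-0.552, -0.231, 0.737, -0.314]
ft_force: [-0.6, 0.3, -1.7]
width: 0.0007
```

```bash
cat >> h.py <<'E'
t=np.radians(-18); M1=M0@Ro.from_rotvec([0,t,0]).as_matrix()
def tips():
    s=read_state(); print("tips case",tcase(s["ee_pos"]+Ro.from_quat(s["eef_rot"]).as_matrix()@[.022,0,0]))
def gotip(x,y,z):
    v=W(x,y,z)-M1@[.022,0,0]; c=tcase(v); go(*c,M=M1); tips()
E
python3 - <<'E'
from h import *
gotip(-.065,.134,.085)
E
```

```text
t 11.9 at case [-0.0772  0.147   0.348 ] turn units [ 0.016 -0.033 -0.013] shift units now [ 9.36  0.43 -2.51] after turn [ 9.29  0.49 -2.76] F [-0.6  0.3 -1.7] w 0.0007 j [-0.47  0.9   0.45  0.47 -0.19  2.05 -0.98]
tips case [-0.077   0.1407  0.3269]
```

>>> arm_command(targets=[0,0,0,0.7,0.04,-0.2,0,0,-0.02,0,0.9,0.04,-0.25,0,0,-0.02,0,0.9,0.04,-0.25,0,0,0,0,0.9,0.04,-0.25,0,0,0,0,0.9,0.04,-0.25,0,0,0,0,0.9,0.04,-0.25,0,0,0,0,0.9,0.04,-0.25,0,0,0,0,0,0,0,0])

```text
time: 12.57
ee_pos: [0.7219, 0.1676, 0.1767]
eef_rot: [-0.538, -0.23, 0.748, -0.312]
ft_force: [-1.1, -0.0, -1.1]
width: -0.0
```

Run:
```python
from h import *
gotip(-.062,.134,.085)
im=camera("side");cv2.imwrite("pics/s8.png",im[:,:,::-1])
```

```text
t 12.5667 at case [-0.0696  0.1418  0.1767] turn units [0.016 0.007 0.005] shift units now [ 2.7   0.33 -0.85] after turn [ 2.71  0.3  -0.84] F [-1.1 -0.  -1.1] w -0.0 j [-0.54  0.9   0.45  0.84 -0.18  1.73 -0.98]
tips case [-0.0697  0.1349  0.1558]
```

View pics/s8.png

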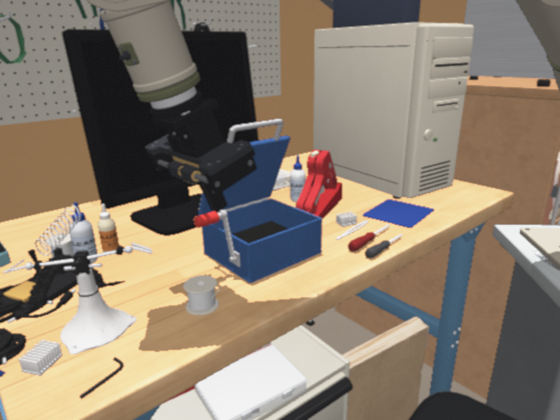

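>>> arm_command(targets=[0,0,0,0.7,0.02,-0.2,0,0,0,0,0.8,0.02,-0.25,0,0,0,0,0.7,0.02,-0.2,0,0,0,0,0.4,0,-0.1,0,0,0,0,0,0,0,0])

```text
time: 13.03
ee_pos: [0.7253, 0.1654, 0.1199]
eef_rot: [-0.544, -0.229, 0.745, -0.311]
ft_force: [0.9, 0.0, -0.1]
width: 0.0005
```

Run:
```python
from h import *
gotip(-.047,.134,.085)
im=camera("side");cv2.imwrite("pics/s9.png",cv2.resize(im[100:300,120:360],None,fx=3,fy=3)[:,:,::-1])
```

```text
t 13.0333 at case [-0.0657  0.1427  0.1199] turn units [ 0.011 -0.009  0.001] shift units now [ 0.56  0.75 -0.09] after turn [ 0.56  0.75 -0.1 ] F [ 0.9  0.  -0.1] w 0.0005 j [-0.54  0.93  0.44  0.91 -0.19  1.62 -0.98]
tips case [-0.0657  0.136   0.0989]
```

View pics/s9.png

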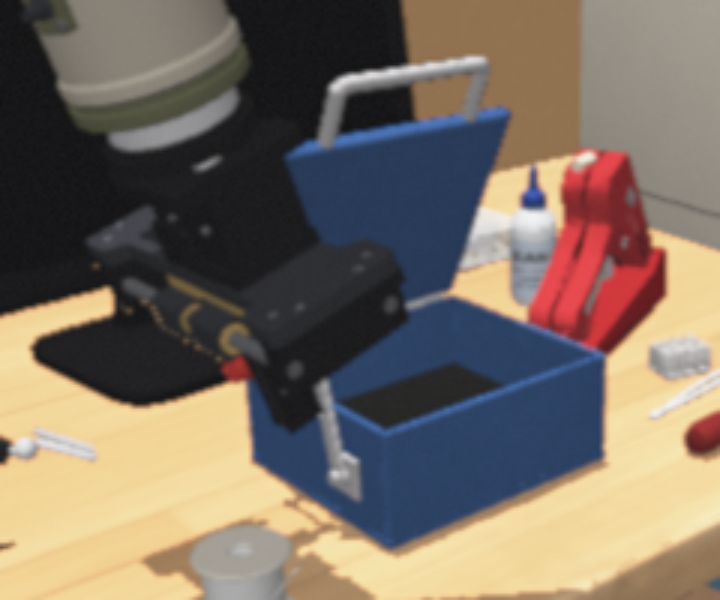

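>>> arm_command(targets=[0,0,0,0.5,0.2,0,0,0,0,0,0.1,0.3,0,0,0,0,0,0,0.3,0,0,0,0,0,0,0.3,0,0,0,0,0,0,0.3,0,0])

```text
time: 13.5
ee_pos: [0.7506, 0.1378, 0.1116]
eef_rot: [-0.547, -0.23, 0.742, -0.311]
ft_force: [-0.9, 2.1, -0.1]
width: 0.0007
```

Run:
```python
from h import *
gotip(-.01,.134,.075)
im=knob("side");cv2.imwrite("pics/s10.png",cv2.resize(im[100:300,120:360],None,fx=3,fy=3)[:,:,::-1])
```

```text
t 13.5 at case [-0.0282  0.141   0.1116] turn units [ 0.013 -0.018 -0.002] shift units now [ 0.6   0.73 -0.17] after turn [ 0.6   0.73 -0.18] F [-0.9  2.1 -0.1] w 0.0007 j [-0.49  0.97  0.44  0.84 -0.19  1.63 -0.94]
tips case [-0.0282  0.1345  0.0906]
side [(np.float64(361.3), np.float64(241.1)), (np.float64(322.6), np.float64(183.4))]
```

View pics/s10.png

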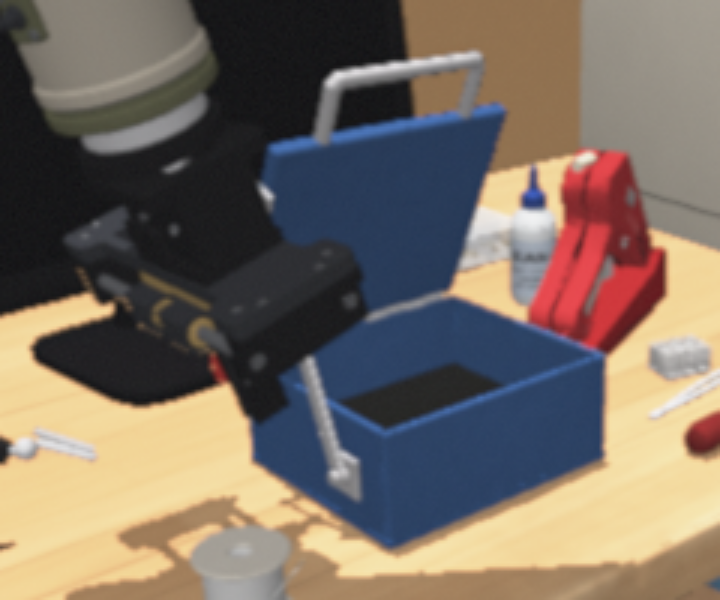

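>>> arm_command(targets=[0,0,0,0.05,0.25,0,0,0,0,0,0.1,0.25,0,0,0,0,0,0.15,0.25,-0.05,0,0,0,0,0.15,0.25,-0.05,0])

```text
time: 13.88
ee_pos: [0.7687, 0.1186, 0.0993]
eef_rot: [-0.546, -0.232, 0.743, -0.31]
ft_force: [-11.3, 6.1, -3.0]
width: 0.0007
```

Run:
```python
from h import *
gotip(.003,.134,.070)
im=knob("side");cv2.imwrite("pics/s11.png",cv2.resize(im[100:300,120:360],None,fx=3,fy=3)[:,:,::-1])
```

```text
t 13.8833 at case [-0.0018  0.1403  0.0993] turn units [ 0.014 -0.018  0.004] shift units now [ 0.32  0.2  -0.12] after turn [ 0.31  0.19 -0.12] F [-11.3   6.1  -3. ] w 0.0007 j [-0.44  1.02  0.44  0.78 -0.2   1.64 -0.92]
tips case [-0.0019  0.1338  0.0783]
side [(np.float64(361.3), np.float64(241.1)), (np.float64(322.6), np.float64(183.4))]
```

View pics/s11.png

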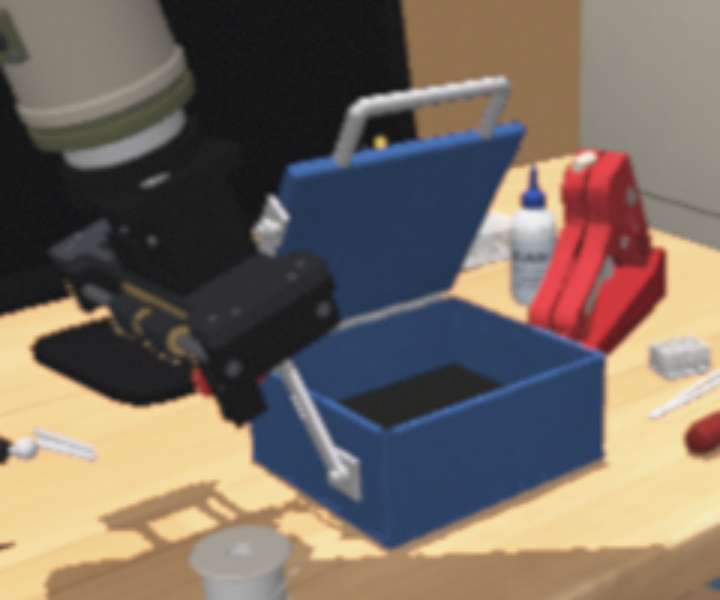

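>>> arm_command(targets=[0,0,0,0.15,0.15,-0.05,0,0,0,0,0.15,0.15,-0.05,0,0,0,0,0.15,0.15,-0.05,0,0,0,0,0.1,0.15,0,0,0,0,0,0.1,0.1,0,0])

```text
time: 14.35
ee_pos: [0.7763, 0.1101, 0.0779]
eef_rot: [-0.541, -0.239, 0.746, -0.306]
ft_force: [-4.6, 5.1, 3.1]
width: 0.0002
```

Run:
```python
from h import *
gotip(.003,.134,.070)
im=knob("side");cv2.imwrite("pics/s12.png",cv2.resize(im[100:300,120:360],None,fx=3,fy=3)[:,:,::-1])
```

```text
t 14.35 at case [0.0096 0.1397 0.0779] turn units [ 0.023 -0.011  0.025] shift units now [-0.51 -0.27  0.11] after turn [-0.51 -0.26  0.12] F [-4.6  5.1  3.1] w 0.0002 j [-0.41  1.07  0.43  0.74 -0.21  1.64 -0.9 ]
tips case [0.0091 0.133  0.0569]
side [(np.float64(361.3), np.float64(241.1)), (np.float64(322.8), np.float64(183.5)), (np.float64(258.0), np.float64(158.5))]
```

View pics/s12.png

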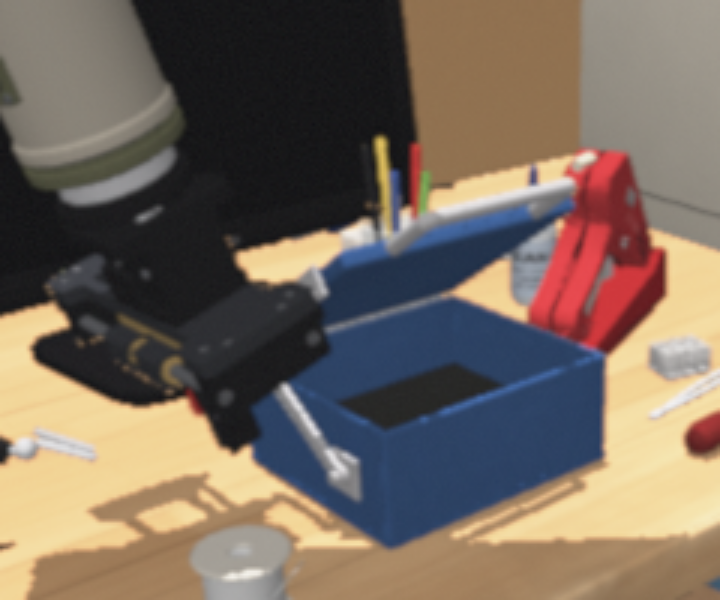

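>>> arm_command(targets=[0,0,0,0,-0.3,0,0,0,0,0,-0.3,-0.3,0,0,0,0,0,-0.6,-0.2,0,0,0,0,0,-0.8,0,0,0,0,0,0,-0.8,0,0,0,0,0,0,-0.8,0,0,0,0,0,0,-0.8,0,0,0,0,0,0,-0.5,0,0,0,0,0,0,0,0,0,0])

```text
time: 15.15
ee_pos: [0.7868, 0.1491, 0.1951]
eef_rot: [-0.541, -0.236, 0.746, -0.308]
ft_force: [0.1, 0.0, 1.2]
width: 0.0002
```

Run:
```python
from h import *
gotip(.003,.134,.070)
im=knob("side");cv2.imwrite("pics/s13.png",cv2.resize(im[100:300,120:360],None,fx=3,fy=3)[:,:,::-1])
```

```text
t 15.15 at case [-0.0106  0.1747  0.1951] turn units [ 0.021 -0.009  0.018] shift units now [4.38 0.61 0.04] after turn [4.38 0.54 0.  ] F [0.1 0.  1.2] w 0.0002 j [-0.39  1.11  0.44  0.4  -0.23  1.92 -0.95]
tips case [-0.0109  0.1681  0.1741]
side [(np.float64(361.5), np.float64(241.0)), (np.float64(192.5), np.float64(236.9)), (np.float64(323.6), np.float64(179.9)), (np.float64(258.0), np.float64(159.0))]
```

View pics/s13.png

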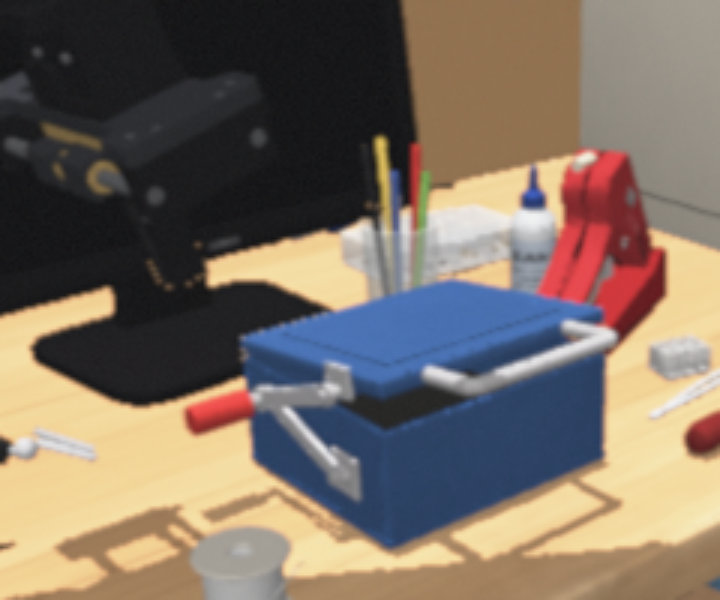

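Lid is nearly shut and still sinking on its own. I'll wait, then check it.

>>> arm_command(targets=[0,0,0,-0.2,0,0,0,0,0,0,0,0,0,0,0,0,0,0,0,0,0,0,0,0,0,0,0,0,0,0,0,0,0,0,0,0,0,0,0,0,0,0,0,0,0,0,0,0,0,0,0,0,0,0,0,0,0,0,0,0,0,0,0,0,0,0,0,0,0,0,0,0,0,0,0,0,0])

```text
time: 16.12
ee_pos: [0.7864, 0.1491, 0.1943]
eef_rot: [-0.539, -0.236, 0.748, -0.307]
ft_force: [0.2, -0.1, -0.7]
width: 0.0007
```

>>> arm_command(targets=[0,0,0,0,0,0,0,0,0,0,0,0,0,0,0,0,0,0,0,0,0,0,0,0,0,0,0,0,0,0,0,0,0,0,0,0,0,0,0,0,0,0,0,0,0,0,0,0,0,0,0,0,0,0,0,0,0,0,0,0,0,0,0,0,0,0,0,0,0,0,0,0,0,0,0,0,0])

```text
time: 17.03
ee_pos: [0.7865, 0.149, 0.1945]
eef_rot: [-0.54, -0.236, 0.748, -0.307]
ft_force: [-0.0, -0.2, 0.3]
width: 0.0002
```

Run:
```python
from h import *
gotip(.003,.134,.070)
im=knob("side");cv2.imwrite("pics/s14.png",im[:,:,::-1])
a=cv2.imread("pics/a_side.png"); d=cv2.absdiff(a,im[:,:,::-1].copy()).max(2)
cv2.imwrite("pics/d14.png",np.hstack([cv2.resize(im[100:300,120:360][:,:,::-1],None,fx=1.6,fy=1.6),cv2.cvtColor(cv2.resize(d[100:300,120:360]*3,None,fx=1.6,fy=1.6),cv2.COLOR_GRAY2BGR)]))
im=knob("top"); cv2.imwrite("pics/t14.png",im[:,:,::-1])
```

```text
t 17.0333 at case [-0.0108  0.1744  0.1945] turn units [ 0.02  -0.003  0.021] shift units now [4.35 0.62 0.02] after turn [ 4.36  0.55 -0.  ] F [-0.  -0.2  0.3] w 0.0002 j [-0.39  1.12  0.44  0.39 -0.23  1.93 -0.96]
tips case [-0.0111  0.1677  0.1735]
side [(np.float64(361.2), np.float64(240.9)), (np.float64(192.5), np.float64(239.3)), (np.float64(323.0), np.float64(182.5)), (np.float64(258.0), np.float64(159.5))]
top [(np.float64(267.7), np.float64(304.5)), (np.float64(356.6), np.float64(257.3)), (np.float64(387.0), np.float64(180.5)), (np.float64(215.3), np.float64(152.2))]
```

View pics/d14.png

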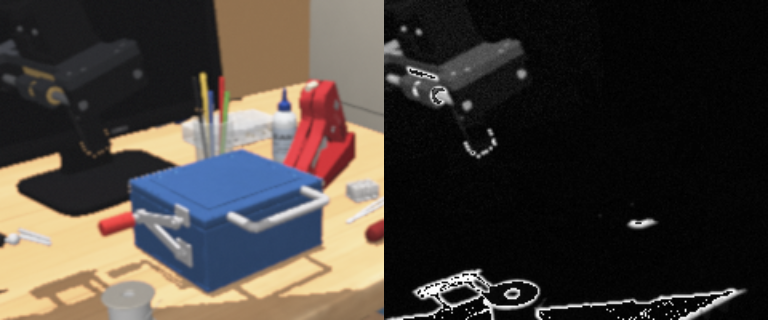

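View pics/t14.png

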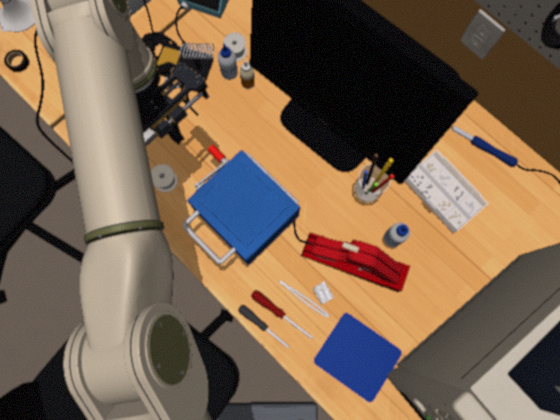

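Run:
```python
from bench import *
print(read_state()["time"]); print(close_job())
```

```text
17.1333
the job is handed in; nothing more can be done
None
```

The stay works. I raised the lid until the stay locked, let it hold the lid alone, then folded the knee back and the lid came down shut. I handed the job in at 17.1 s of the 54 s allowed.

- **Raising and locking:** I pinched the bar and lifted the lid to its stop, where the force read about 25 N. At the very top my own hold kept the links in line. When I eased back, the knee went over and the knob measured x = -19, z = 122 mm, close to the -20 and 120 given for locked. The first pinch was too near the fingertips, so I regripped lower before lifting.
- **Holding:** With the fingers open and the gripper well above, the knob did not move, and the picture showed the lid standing on the stay alone.
- **Folding:** I pushed the knob back with shut fingers, about 13 N at most in the readings between moves. The lid sank, and I withdrew before it closed.
- **Last checks:** In the side view the knob was at (192.5, 239.3), against (192.5, 239.3) at the start. The case and lid matched the starting picture, apart from one small bright spot on the pull bar, which I took to be a lighting change. The gripper was clear and read about 0 N.
- **Bystanders:** The spool, bottle and heat sink looked in their places. I judged this by eye and from the picture difference, where the spool is partly hidden by the arm's shadow, and did not measure their positions again.

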